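Clamp the freezer box with the turnbuckle, then open its lid

TASK

Turn the turnbuckle on the grey clamp (push its spokes round, the top rolling away from you towards the box) so that both jaws draw in on the orange freezer box; once both rubber pads touch the box go on about a quarter turn, so that both sprung pads are pressed in about half-way and neither is ever pushed right in. Only then, with the box held, lift its clear lid, which has a blue tab, and swing it fully open until it rests on its stop. Leave the box standing clamped on its mat, and do not disturb the bottle, timer and stopper beside the clamp.

Things in the scene. Friction and masses are not known exactly. Their poses are not given: they have to be found in the camera images.
- clamp: fixed bench clamp: grey plate 165 x 260 x 10 mm. Origin on the worktop; x points from the turnbuckle (nearer the robot) to the box, y to the left along the turnbuckle, z up; plate spans x -75 to 90 mm. Box mat: black, top z 12, centre x 40 mm. A jaw at each end, inner faces y +-93 mm when turnbuckle reads 0, 16 mm thick, tops z 44 mm by the box, z 84 at the turnbuckle
- turnbuckle_mid (a point): middle of the turnbuckle, on its axis (along the clamp's y), 70 mm above the worktop, 60 mm before the clamp's origin. Hub 33 mm wide across, 22 mm long, with four 8 mm spokes 90 deg apart in the plane y = 0, ending in 15 mm balls centred 45.5 mm from the axis (one red, three black). Bearings up to z 85 mm at y +-44 to 54 mm. Push the spokes from above with closed fingers
- turnbuckle (a joint): angle of the turnbuckle body, rad, -0.3 to 7.4; 0 = red spoke straight up; grows as its top rolls away from the robot (right-handed about clamp +y), which tightens: both ends draw in 20 mm per turn each, with the jaws. Free pad faces stand 77 mm minus 3.18 mm per rad from the clamp's middle. Stays where left; resists with 0.12 to 0.2 N m
- pad_l (a joint): how far the sprung rubber pad of the left (+y) jaw is pressed into its jaw, in m: 0 free, 0.010 fully pushed in (stroke 10 mm, brass pins show the remaining stroke); spring 2 N preload plus 1 N per mm. Pad face 32 x 22 mm, centred 27 mm above the worktop at x = 40 mm of the clamp
- pad_r (a joint): the same for the pad of the right (-y) jaw
- freezer_box: loose orange box with microtubes and a clear lid, 72 (x) x 130 (y) x 50 mm, about 0.1 kg; origin at the middle of its underside; its x axis points to the hinge side, away from the turnbuckle. Stands between the pads, up to 4 mm off centre
- freezer_box_lid (a joint): lid angle, rad: 0 shut, 2.01 on its stop (25 deg past vertical). Hinge along the box's y at x +36, z +30 mm of the box; shut lid from z 31 to 50 mm, front at x -32 mm, walls 2 mm. Stiff hinge, 0.025 N m: stays about where left. Once past 60 deg, closed fingers can push it over from the robot's side by its inside or free edge (a shelf overhead starts at x 0.63, z 0.55 m)
- lid_tab (a point): grip point in the blue tab on the lid's top near its front edge: with the lid shut 20 mm above the lid's top, at x = -20 mm, y = 0 of the box; moves with the lid. The tab is 12 mm thick along y, 16 mm long in x, 30 mm high; pinched along y it can pivot between the finger pads
- amber_bottle: amber dropper bottle, 34 mm wide, 129 mm tall, loose; origin at the middle of its underside. Bystander
- timer: white digital timer, 58 x 62 x 17 mm, loose; origin at the middle of its underside. Bystander
- stopper: red-brown rubber stopper, 27 mm wide, 24 mm tall, loose; origin at the middle of its underside. Bystander

How it is judged:
By the outcome, as a careful person would: the job done as asked, in the order asked, and still so for the second after the job is handed in, with the robot touching nothing.
It also fails if it takes over 64 s, if anything falls off the work surface, if the arm or the gripper's body presses on something with over 40 N, if the wrist force passes 120 N, or if a joint passes its speed limit or range.

ROBOT

A 7-joint arm with a two-finger parallel gripper is mounted at the origin on a cart in front of the work surface, level with it; the furniture and walls round the work are solid. World frame = base frame: x ahead of the robot, y to its left, z up, the work surface at z = 0. Lengths are in m, angles in rad, forces in N, time in s.
With the tool pointing down it reaches from about 0.425 to 0.925 m from the base axis. Payload 6.8 kg.
Tool frame: the origin (TCP) lies on the centre line of the jaws, within the pads' length; the fingertips stand 19 mm ahead of it and the grasp point (between the pads) is the TCP; z points along the fingers, y is the line along which they close (so a half turn about z gives the same grasp; the last joint's range is limited). The gripper opens to 85 mm and grips with 20 to 120 N. Pads are 22 mm wide; open, the fingers measure 114 mm over their backs; the gripper's body (76 mm by 85 mm) begins 54 mm behind the grasp point. The pads swing forward as they close: fully open they stand 13 mm farther back than shut.
Start: joints at [-1.409, 0.477, 0.022, 1.555, -0.011, 1.109, -0.083], TCP at [0.18, 0.651, 0.229] pointing down, gripper open.
Joint ranges: [-2.96, 2.96], [-0.34, 2.1], [-1.41, 1.46], [0.24, 2.44], [-1.37, 4.51], [0.17, 1.92], [-2.96, 2.96]. Speed limits (rad/s): [2.39, 2.39, 3.14, 3.14, 3.14, 3.14, 3.14].

INTERFACE

Orientations are given as a rotation vector (axis times angle).
In Python, from bench import r gives the robot as it stands. The module is installed in compiled form; this text tells all that it offers.
- The arm moves only by the tool arm_command, never from a script. Its argument "rows" is a list of rows, each an object of numbers: "fingers": the opening, from -1 (shut) to 1 (fully open); "x", "y", "z": the shift along the tool's x, y, z in m; "ax", "ay", "az": the turn, a rotation vector about the tool's x, y, z in degrees. In form: [{"fingers": .., "x": .., "y": .., "z": .., "ax": .., "ay": .., "az": ..}, ...]. A call has 1 to 10 rows; each row shifts and turns the commanded pose from where the row before left it, along the tool's axes as they then stand; what a row does not reach is not made up. A row lasts 1/12 s, in which the tool goes at most 41.7 mm and 7.16 degrees, less where a joint would pass 70% of its speed; a pose out of reach is approached as far as the arm can. A call is refused whole if a number of a shift passes 0.0417 or a number of a turn 7.16, either way. A call with a gripper value outside its range is refused whole. The fingers move at their own pace and stop on an object; "grip_force" is the grip in N (left out, the last holds). Time passes only in rows, so rows that do not move let the fingers close. It gives the time, the measured TCP pose, the force, the opening and the grip force at its end, in the units of the state.
- r.get_obs(): the state, without advancing time (a new reading comes with each control period).
- r.grab_frame(name): name is "scene" or "top"; returns a dict with "frame" (420x560x3 uint8, red, green, blue), "depth" (420x560 float32, m along the optical axis (not along the pixel's ray), 0 where there is no reading), "K" (3x3 intrinsics, pixels), "distortion" ([k1, k2, p1, p2, k3] as OpenCV has them; the pictures are not rectified), "world_from_camera" (4x4, takes a point from camera to world coordinates). Camera axes: x right, y down, z forward; pixel columns grow to the right and rows downward; lengths in m; the calibration is good to about 2 mm. A picture is of the moment at which its call begins.
- r.hand_in(): hands the job in; it is judged then, once.
The state is a dict: "clock": time; "joints": joint angles; "qvel": joint speeds; "tau": joint torques, N m; "tcp_pos": TCP position; "orientation": TCP orientation; "contact_force": force on the tool from outside, world axes, zero at the start; "moment": the same for the moment, N m; "grip_width": finger opening in m; "gripper_force": force on a finger pad.
Only numpy, scipy, OpenCV 4.12 (cv2) and the standard library are available. Lean on these libraries where they do the work, as an engineer would, in place of code of your own. Each camera call takes 0.05 s, during which the arm holds its last target. There are 200 camera calls.

## Working session

There is one attempt and no reset: what is moved stays moved. The work goes in short steps, Python scripts to look and compute and a tool call to move; the robot and the scene stay as the last step left them, time stands still between calls to the robot, and variables do not carry over. Pictures are saved under pics/ and viewed, at most 10 in all, crops included, and the job is handed in when it is done.

Besides the shell and the picture viewer there is one more tool, called after "Emit:" by a JSON object that holds its "fn" and its "kwargs", one argument or row to a line. arm_command: Moves the arm, as the interface text tells. Its arguments: {"type":"object","properties":{"rows":{"type":"array"},"grip_force":{"type":"number"}},"required":["rows"]}

```bash
mkdir -p pics; cat > h.py <<'E'
import numpy as np, cv2
from bench import r
from scipy.spatial.transform import Rotation as R
def cloud(n):
    f=r.grab_frame(n); d=f["depth"]; h,w=d.shape
    u,v=np.meshgrid(np.arange(w),np.arange(h))
    p=cv2.undistortPoints(np.stack([u,v],-1).reshape(-1,1,2).astype(float),f["K"],np.array(f["distortion"],float)).reshape(h,w,2)
    c=np.dstack([p*d[...,None],d]); T=f["world_from_camera"]
    P=c@T[:3,:3].T+T[:3,3]; P[d==0]=np.nan
    return f,P
def save(f,n,crop=None,s=1):
    im=f["frame"]
    if crop: a,b,c,d=crop; im=im[a:b,c:d]
    im=cv2.resize(im,None,fx=s,fy=s,interpolation=cv2.INTER_CUBIC)
    cv2.imwrite("pics/"+n,im[...,::-1])
E
python3 - <<'E'
from h import *
o=r.get_obs(); print({k:np.round(v,3) for k,v in o.items()})
for n in("scene","top"):
    f,P=cloud(n); save(f,n+"0.png",None,1.4); np.savez(n+"0.npz",P=P,im=f["frame"])
    print(f["K"],f["world_from_camera"])
E
```

```text
{'clock': np.float64(0.0), 'joints': array([-1.409,  0.478,  0.022,  1.556, -0.011,  1.109, -0.083]), 'qvel': array([-0.   ,  0.003,  0.001, -0.001, -0.   , -0.002,  0.001]), 'tau': array([-0.0000e+00, -5.9644e+01,  1.6070e+00, -2.8120e+01,  1.2000e-02,
        9.0000e-03,  0.0000e+00]), 'tcp_pos': array([0.18 , 0.65 , 0.228]), 'orientation': array([-4.220e-01, -3.113e+00,  3.000e-03]), 'contact_force': array([ 0.157, -0.581, -0.563]), 'moment': array([0.005, 0.025, 0.02 ]), 'gripper_force': np.float64(0.0), 'grip_width': np.float64(0.085)}
[[476.91877352   0.         280.0224386 ]
 [  0.         476.91877352 207.39793701]
 [  0.           0.           1.        ]] [[ 0.76828154 -0.48421987  0.41865808  0.1210091 ]
 [-0.640081   -0.57470202  0.50991558 -0.4664101 ]
 [-0.00630761 -0.65973381 -0.75147289  0.81410481]
 [ 0.          0.          0.          1.        ]]
[[443.95614552   0.         278.14258014]
 [  0.         443.95614552 209.64417907]
 [  0.           0.           1.        ]] [[-0.01770253 -0.99381791  0.10960195  0.41690469]
 [-0.9998043   0.01662698 -0.01071952  0.02737926]
 [ 0.0088309  -0.10977026 -0.99391776  1.0514267 ]
 [ 0.          0.          0.          1.        ]]
```

View pics/scene0.png

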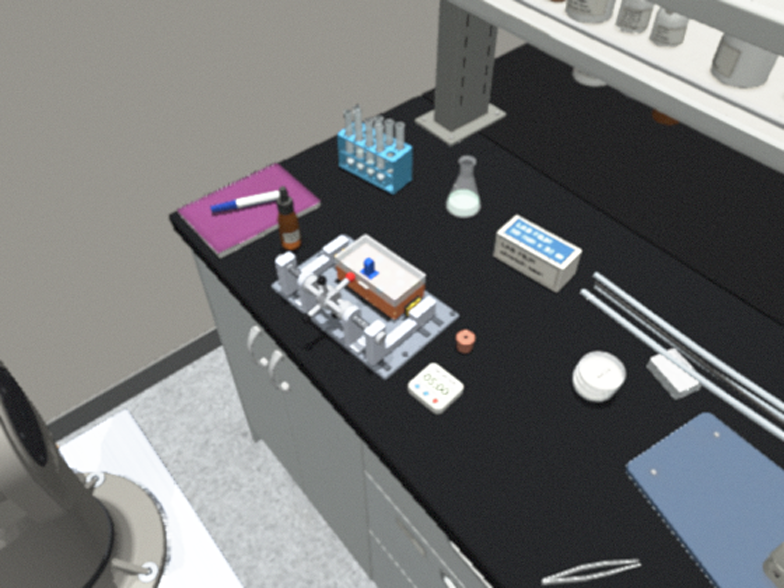

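View pics/top0.png

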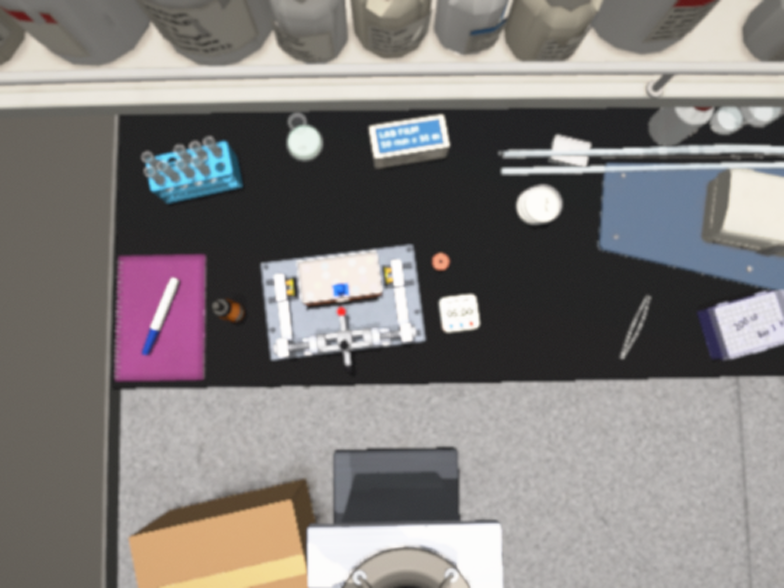

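The scene view shows the clamp at about (365,300) with the red spoke ball at (350,277) and the blue tab at (370,267). In the top view the red ball is at (341,311), the tab at (341,290), the bottle at (230,311) on the left, and the timer and stopper on the right.

```bash
cat > m.py <<'E'
from h import *
import sys
def hsv(im): return cv2.cvtColor(im,cv2.COLOR_RGB2HSV).astype(int)
def meas(P,im,n):
    H=hsv(im);h,s,v=H[...,0],H[...,1],H[...,2]
    R0=(P[...,0]>.35)&(P[...,0]<.68)&(P[...,1]>-.15)&(P[...,1]<.33)
    red=R0&((h<4)|(h>174))&(s>170)&(v>120)&(P[...,2]>.03); blue=R0&(h>105)&(h<125)&(s>150)&(v>80)&(P[...,2]>.05)
    for nm,m in(("red",red),("blue",blue)):
        if m.any(): print(n,nm,m.sum(),np.round(np.nanmedian(P[m],0),4),np.round(np.nanmin(P[m],0),4),np.round(np.nanmax(P[m],0),4), "px",np.round(np.mean(np.argwhere(m),0),1))
    return H,R0
if __name__=="__main__":
    for n in("scene","top"):
        z=np.load(n+"0.npz");P,im=z["P"],z["im"]
        H,R0=meas(P,im,n)
        m=R0&(P[...,2]>.005)&(P[...,2]<.016)&(H[...,2]>90)&(H[...,1]<70)
        c,l=cv2.connectedComponents(m.astype(np.uint8)); 
        q=P[...,:2][m].astype(np.float32)
        ctr=np.median(q,0); q=q[(np.linalg.norm(q-ctr,axis=1)<.17)]
        print(n,"plate",len(q),cv2.minAreaRect(q))
        m=R0&(P[...,2]>.055)&(P[...,2]<.075)&(H[...,1]<70)&(H[...,2]>90); 
        m=R0&(P[...,2]>.0575)&(P[...,2]<.068)&(H[...,2]>90)&(H[...,1]<100)
        q=P[...,:2][m].astype(np.float32); q=q[q[:,0]>ctr[0]]
        print("lid",len(q),cv2.minAreaRect(q))
        for nm,lo,hi in(("bear",.075,.09),("all>.09",.09,.2)):
            m=R0&(P[...,2]>lo)&(P[...,2]<hi); q=P[m]; print(nm,len(q),np.round(np.percentile(q,[1,50,99],axis=0),3).tolist())
E
python3 m.py
```

```text
scene red 24 [0.4981 0.0899 0.0849] [0.4947 0.0861 0.0386] [0.5187 0.1326 0.0874] px [197.2 250. ]
scene blue 76 [0.5319 0.0885 0.0764] [0.5269 0.0828 0.0634] [0.544  0.1021 0.0936] px [191.7 263.3]
scene plate 2310 ((0.5293113589286804, 0.02467784285545349), (0.16622060537338257, 0.3046654760837555), 7.379355430603027)
lid 1328 ((0.5581096410751343, 0.09621118754148483), (0.0704943835735321, 0.1331508904695511), 6.874290943145752)
bear 967 [[0.431, -0.022, 0.075], [0.456, 0.088, 0.082], [0.539, 0.274, 0.089]]
all>.09 243 [[0.439, 0.081, 0.09], [0.502, 0.268, 0.105], [0.539, 0.284, 0.129]]
top red 13 [0.4976 0.0938 0.0858] [0.4952 0.0896 0.0826] [0.502  0.0963 0.0896] px [221.8 243.5]
top blue 56 [0.532  0.0936 0.0863] [0.526  0.086  0.0632] [0.5399 0.1042 0.0955] px [206.6 242.9]
top plate 3715 ((0.4952127933502197, 0.06083843111991882), (0.22308674454689026, 0.32440391182899475), 6.141456604003906)
lid 1655 ((0.5562770962715149, 0.09727023541927338), (0.06873392313718796, 0.12986493110656738), 6.815722942352295)
bear 868 [[0.432, -0.019, 0.075], [0.455, 0.092, 0.082], [0.53, 0.269, 0.089]]
all>.09 203 [[0.438, 0.082, 0.09], [0.503, 0.271, 0.104], [0.539, 0.29, 0.13]]
```

```bash
python3 - <<'E'
from h import *
z=np.load("top0.npz");
im=z["im"][160:275,140:355];cv2.imwrite("pics/topc.png",cv2.resize(im,None,fx=3.7,fy=3.7,interpolation=cv2.INTER_CUBIC)[...,::-1])
E
```

```text
(no output)
```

View pics/topc.png

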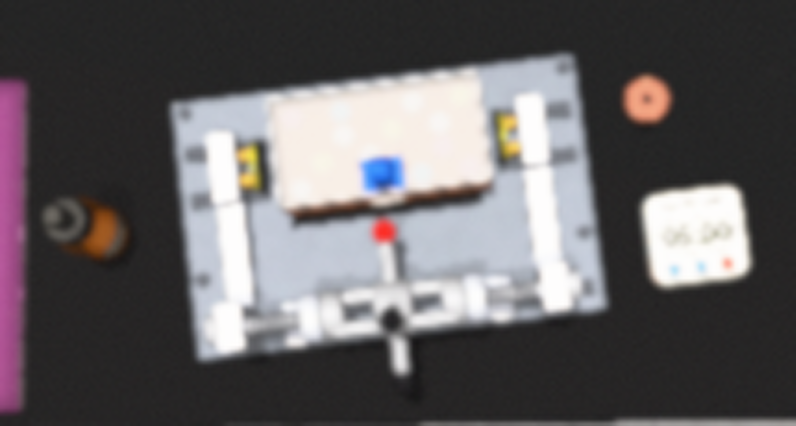

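The crop gives the plate corners at (172,103), (573,55), (605,308) and (197,360), so yaw is about +6.8°. The hub is at (391,318) and the red ball at (385,232), nearly horizontal towards the box.

```bash
cat > pose.py <<'E'
from h import *
f=r.grab_frame("top");T=f["world_from_camera"]
c=np.array([[172,103],[573,55],[605,308],[197,360]],float)/3.7+[140,160]
n=cv2.undistortPoints(c.reshape(-1,1,2),f["K"],np.array(f["distortion"],float)).reshape(-1,2)
d=np.c_[n,np.ones(4)]@T[:3,:3].T; t=(.010-T[2,3])/d[:,2]; Q=(T[:3,3]+d*t[:,None])[:,:2]
print(Q.round(4),np.linalg.norm(Q-np.roll(Q,1,0),axis=1))
psi=np.mean([np.arctan2(*(Q[0]-Q[3])[::-1]),np.arctan2(*(Q[1]-Q[2])[::-1]),np.arctan2(*(Q[0]-Q[1])[::-1])-np.pi/2,np.arctan2(*(Q[3]-Q[2])[::-1])-np.pi/2])
ex=np.array([np.cos(psi),np.sin(psi)]);ey=np.array([-ex[1],ex[0]])
O=Q.mean(0)-.0075*ex; print("psi",np.degrees(psi),"O",O,"mid",O-.06*ex)
for nm,p in(("red",[.4978,.0918]),("tab",[.532,.0935]),("lid",[.557,.0967])):
    p=np.array(p)-O; print(nm,(p@ex).round(4),(p@ey).round(4))
# spokes cloud in clamp frame
for s in("scene","top"):
    P=np.load(s+"0.npz")["P"].reshape(-1,3); q=np.c_[(P[:,:2]-O)@ex,(P[:,:2]-O)@ey,P[:,2]]
    m=(abs(q[:,1])<.012)&(q[:,0]>-.13)&(q[:,0]<0.0)&(q[:,2]>.02)
    a=q[m]; k=a[:,2]>.095; print(s,"upper ball",k.sum(),a[k].mean(0).round(4),a[:,2].max().round(4))
    k=np.argsort(a[:,0]); print("fore-aft", a[k[:6]].round(4).tolist(), a[k[-6:]].round(4).tolist())
o=r.get_obs(); Rt=R.from_rotvec(o["orientation"]); 
Rg=R.from_matrix(np.c_[np.r_[-ex,0],np.r_[ey,0],[0,0,-1]])
print("turn deg in tool",np.degrees((Rt.inv()*Rg).as_rotvec()),"goal rotvec",Rg.as_rotvec())
np.savez("pose.npz",O=O,ex=ex,ey=ey)
g=np.r_[O-.083*ex-.011*ex,.215]; print("goal",g,"shift tool(now)",Rt.inv().apply(g-o["tcp_pos"]),"shift in goal frame",Rg.inv().apply(g-o["tcp_pos"]))
E
python3 pose.py
```

```text
[[ 0.5874  0.2327]
 [ 0.6144 -0.0252]
 [ 0.4516 -0.0419]
 [ 0.4232  0.2162]] [0.1650546  0.25928789 0.16370583 0.25963118]
psi 5.962531495357302 O [0.51170436 0.09468953] mid [0.45202895 0.08845685]
red -0.0141 -0.0014
tab 0.0201 -0.0033
lid 0.0453 -0.0027
scene upper ball 60 [-0.0675 -0.0026  0.1143] 0.1235
fore-aft [[-0.1106, -0.0007, 0.0639], [-0.1099, -0.0033, 0.0656], [-0.1096, 0.0003, 0.0654], [-0.1087, -0.0008, 0.0592], [-0.1083, -0.0044, 0.065], [-0.1082, -0.0012, 0.0655]] [[-0.0106, -0.0052, 0.0872], [-0.01, -0.0074, 0.0853], [-0.0098, -0.004, 0.0826], [-0.0093, -0.0007, 0.0858], [-0.008, -0.0054, 0.0853], [-0.0071, -0.0013, 0.0846]]
top upper ball 39 [-0.068  -0.0005  0.1202] 0.1237
fore-aft [[-0.1106, 0.0001, 0.0639], [-0.1089, -0.0047, 0.0664], [-0.1086, -0.0026, 0.0679], [-0.1084, -0.0005, 0.0691], [-0.1081, 0.0018, 0.0674], [-0.1078, 0.0041, 0.0648]] [[-0.01, -0.0018, 0.0854], [-0.0097, 0.0004, 0.0853], [-0.0095, 0.0025, 0.0857], [-0.0078, -0.002, 0.0856], [-0.0078, -0.004, 0.0821], [-0.0069, 0.0005, 0.079]]
turn deg in tool [-8.11812938e-02 -9.37545520e-03 -2.14221974e+01] goal rotvec [ 0.16339243 -3.1373408  -0.        ]
goal [0.41821289 0.08492499 0.215     ] shift tool(now) [-0.38046045 -0.48119906  0.01356254] shift in goal frame [-0.17841858 -0.58693143  0.01284316]
```

Emit:
{"fn": "arm_command", "kwargs": {
  "rows": [
    {"fingers": -1, "x": -0.02, "y": -0.03, "az": -7.14},
    {"fingers": -1, "x": -0.03, "y": -0.03, "az": -7.14},
    {"fingers": -1, "x": -0.03, "y": -0.03, "az": -7.14},
    {"fingers": -1, "x": -0.03, "y": -0.03},
    {"fingers": -1, "x": -0.03, "y": -0.03},
    {"fingers": -1, "x": -0.03, "y": -0.03},
    {"fingers": -1, "x": -0.03, "y": -0.03},
    {"fingers": -1, "x": -0.02, "y": -0.035},
    {"fingers": -1, "y": -0.04},
    {"fingers": -1, "y": -0.04}
  ]
}}

```text
validation failed for argument at $.ro...
```

```bash
cat > go.py <<'E'
from h import *
import sys
def st(q=None,verbose=True):
    z=np.load("pose.npz");O,ex,ey=z["O"],z["ex"],z["ey"]; o=r.get_obs()
    p=o["tcp_pos"]; c=np.r_[(p[:2]-O)@ex,(p[:2]-O)@ey,p[2]]
    Rt=R.from_rotvec(o["orientation"])
    print("t",round(float(o["clock"]),2),"clamp xyz",c.round(4),"F",o["contact_force"].round(1),"w",round(float(o["grip_width"]),4),"q",o["joints"].round(2))
    if q is not None:
        g=np.r_[O+q[0]*ex+q[1]*ey,q[2]]
        Rg=R.from_matrix(np.c_[np.r_[-ex,0],np.r_[ey,0],[0,0,-1]])
        print("shift",Rt.inv().apply(g-p).round(4),"turn",np.degrees((Rt.inv()*Rg).as_rotvec()).round(2))
if __name__=="__main__": st([float(a) for a in sys.argv[1:4]] if len(sys.argv)>3 else None)
E
python3 go.py -.091 -.002 .2
```

```text
t 0.15 clamp xyz [-0.2724  0.5869  0.2278] F [-0.2  0.  -0.2] w 0.0852 q [-1.41  0.48  0.02  1.56 -0.01  1.11 -0.08]
shift [-0.384  -0.4819  0.0286] turn [-8.000e-02 -1.000e-02 -2.142e+01]
```

Emit:
{"fn": "arm_command", "kwargs": {
  "rows": [
    {"fingers": -1, "x": -0.02, "y": -0.03, "z": 0, "ax": 0, "ay": 0, "az": -7.14},
    {"fingers": -1, "x": -0.03, "y": -0.03, "z": 0, "ax": 0, "ay": 0, "az": -7.14},
    {"fingers": -1, "x": -0.03, "y": -0.03, "z": 0, "ax": 0, "ay": 0, "az": -7.14},
    {"fingers": -1, "x": -0.03, "y": -0.03, "z": 0, "ax": 0, "ay": 0, "az": 0},
    {"fingers": -1, "x": -0.03, "y": -0.03, "z": 0, "ax": 0, "ay": 0, "az": 0},
    {"fingers": -1, "x": -0.03, "y": -0.03, "z": 0, "ax": 0, "ay": 0, "az": 0},
    {"fingers": -1, "x": -0.03, "y": -0.03, "z": 0, "ax": 0, "ay": 0, "az": 0},
    {"fingers": -1, "x": -0.02, "y": -0.035, "z": 0, "ax": 0, "ay": 0, "az": 0},
    {"fingers": -1, "x": 0, "y": -0.04, "z": 0, "ax": 0, "ay": 0, "az": 0},
    {"fingers": -1, "x": 0, "y": -0.04, "z": 0, "ax": 0, "ay": 0, "az": 0}
  ]
}}

```text
clock: 0.98
tcp_pos: [0.4074, 0.3334, 0.2282]
orientation: [0.16, -3.137, 0.001]
contact_force: [-0.0, -0.6, 0.1]
grip_width: 0.0002
gripper_force: 0.0
```

```bash
python3 go.py -.091 -.002 .2
```

```text
t 0.98 clamp xyz [-0.079   0.2483  0.2282] F [-0.  -0.6  0.1] w 0.0002 q [-0.86  0.23  0.06  1.91 -0.02  1.    0.89]
shift [ 0.0116 -0.2503  0.0283] turn [-0.03 -0.01 -0.11]
```

Emit:
{"fn": "arm_command", "kwargs": {
  "rows": [
    {"fingers": -1, "x": 0, "y": -0.035, "z": 0, "ax": 0, "ay": 0, "az": 0},
    {"fingers": -1, "x": 0, "y": -0.035, "z": 0, "ax": 0, "ay": 0, "az": 0},
    {"fingers": -1, "x": 0, "y": -0.035, "z": 0, "ax": 0, "ay": 0, "az": 0},
    {"fingers": -1, "x": 0, "y": -0.035, "z": 0, "ax": 0, "ay": 0, "az": 0},
    {"fingers": -1, "x": 0, "y": -0.035, "z": 0, "ax": 0, "ay": 0, "az": 0},
    {"fingers": -1, "x": 0.004, "y": -0.035, "z": 0, "ax": 0, "ay": 0, "az": 0},
    {"fingers": -1, "x": 0.004, "y": -0.03, "z": 0.01, "ax": 0, "ay": 0, "az": 0},
    {"fingers": -1, "x": 0.004, "y": 0, "z": 0.01, "ax": 0, "ay": 0, "az": 0},
    {"fingers": -1, "x": 0, "y": 0, "z": 0, "ax": 0, "ay": 0, "az": 0}
  ]
}}

```text
clock: 1.73
tcp_pos: [0.4175, 0.0933, 0.2072]
orientation: [0.157, -3.135, 0.001]
contact_force: [-0.0, 0.8, 0.2]
grip_width: 0.0
gripper_force: 0.0
```

```bash
python3 go.py -.091 -.002 .117
```

```text
t 1.73 clamp xyz [-0.0939  0.0085  0.2072] F [-0.   0.8  0.2] w 0.0 q [-0.57  0.09  0.22  2.15 -0.02  0.91  1.33]
shift [-0.0032 -0.0104  0.0902] turn [-0.04 -0.18 -0.22]
```

Emit:
{"fn": "arm_command", "kwargs": {
  "rows": [
    {"fingers": -1, "x": -0.003, "y": -0.01, "z": 0.02, "ax": 0, "ay": 0, "az": 0},
    {"fingers": -1, "x": 0, "y": 0, "z": 0.03, "ax": 0, "ay": 0, "az": 0},
    {"fingers": -1, "x": 0, "y": 0, "z": 0.03, "ax": 0, "ay": 0, "az": 0},
    {"fingers": -1, "x": 0, "y": 0, "z": 0.01, "ax": 0, "ay": 0, "az": 0},
    {"fingers": -1, "x": 0, "y": 0, "z": 0, "ax": 0, "ay": 0, "az": 0}
  ]
}}

```text
clock: 2.15
tcp_pos: [0.4216, 0.0866, 0.1165]
orientation: [0.166, -3.132, 0.002]
contact_force: [-1.0, -0.9, -0.2]
grip_width: 0.0002
gripper_force: 0.0
```

```bash
python3 go.py -.091 -.002 .117
```

```text
t 2.15 clamp xyz [-0.0905  0.0013  0.1165] F [-1.  -0.9 -0.2] w 0.0002 q [-0.54  0.24  0.22  2.23 -0.08  0.68  1.41]
shift [ 0.0006 -0.0033 -0.0005] turn [-0.07 -0.28  0.11]
```

Emit:
{"fn": "arm_command", "kwargs": {
  "rows": [
    {"fingers": -1, "x": -0.0065, "y": -0.001, "z": 0, "ax": 0, "ay": 0, "az": 0},
    {"fingers": -1, "x": -0.0065, "y": -0.001, "z": 0, "ax": 0, "ay": 0, "az": 0},
    {"fingers": -1, "x": -0.0065, "y": 0, "z": 0, "ax": 0, "ay": 0, "az": 0},
    {"fingers": -1, "x": -0.006, "y": 0, "z": 0, "ax": 0, "ay": 0, "az": 0},
    {"fingers": -1, "x": -0.006, "y": 0, "z": 0, "ax": 0, "ay": 0, "az": 0},
    {"fingers": -1, "x": -0.008, "y": 0, "z": 0.0025, "ax": 0, "ay": 0, "az": 0},
    {"fingers": -1, "x": -0.004, "y": 0, "z": 0.0025, "ax": 0, "ay": 0, "az": 0},
    {"fingers": -1, "x": -0.004, "y": 0, "z": 0.0025, "ax": 0, "ay": 0, "az": 0},
    {"fingers": -1, "x": -0.005, "y": 0, "z": 0.0045, "ax": 0, "ay": 0, "az": 0},
    {"fingers": -1, "x": 0, "y": 0, "z": 0, "ax": 0, "ay": 0, "az": 0}
  ]
}}

```text
clock: 2.98
tcp_pos: [0.4761, 0.0895, 0.1057]
orientation: [0.163, -3.137, 0.001]
contact_force: [-0.5, -0.3, 0.0]
grip_width: 0.0
gripper_force: 0.0
```

```bash
python3 go.py -.0395 -.002 .105; python3 - <<'E'
from h import *
f,P=cloud("scene"); save(f,"s1.png",(150,280,170,340),4)
E
```

```text
t 2.98 clamp xyz [-0.036  -0.0015  0.1057] F [-0.5 -0.3  0. ] w 0.0 q [-0.5   0.34  0.22  2.12 -0.11  0.69  1.47]
shift [ 0.0035 -0.0005  0.0007] turn [-0.02 -0.04 -0.  ]
```

View pics/s1.png

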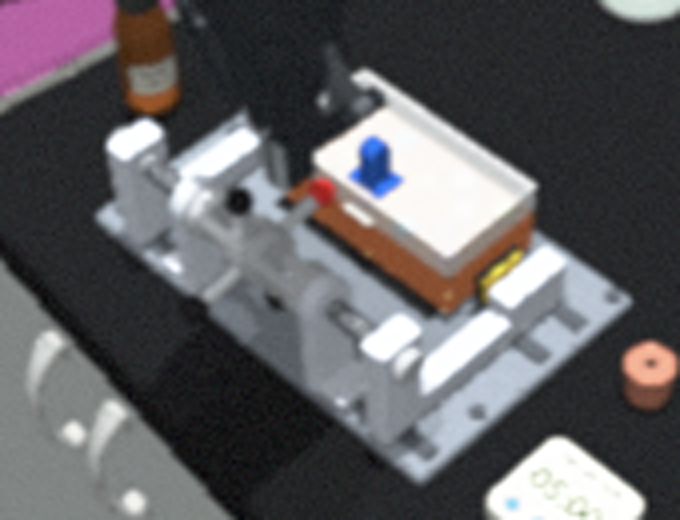

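The view still shows the red ball forward at (320,190) of the crop, apparently unturned, and the fingers seem to be at (340,95), not where I expected. I'll check the projection.

```bash
python3 - <<'E'
from h import *
from m import meas
p=r.get_obs()["tcp_pos"]; print(p, r.get_obs()["clock"])
z=np.load("pose.npz")
ims=[]
for n in("scene","top"):
    f,P=cloud(n);T=np.linalg.inv(f["world_from_camera"])
    for q in(p,p-[0,0,.019],p+[0,0,.1]):
        c=T[:3,:3]@q+T[:3,3]; u,_=cv2.projectPoints(c.reshape(1,3),np.zeros(3),np.zeros(3),f["K"],np.array(f["distortion"])); print(n,u.ravel())
        cv2.circle(f["frame"],tuple(int(a) for a in u.ravel()),2,(0,255,0),-1)
    meas(P,f["frame"],n)
    ims.append(f["frame"])
cv2.imwrite("pics/both.png",cv2.resize(np.hstack([ims[0][80:300,130:350],ims[1][100:320,130:350]]),None,fx=1.8,fy=1.8)[...,::-1])
E
```

```text
[0.47555172 0.08933624 0.1059444 ] 3.0333
scene [240.98862624 195.58506575]
scene [241.61818658 201.87105145]
scene [237.32538587 159.14581144]
scene red 21 [0.4978 0.0894 0.0842] [0.4949 0.085  0.0789] [0.5024 0.0974 0.088 ] px [197.4 250.1]
scene blue 77 [0.5322 0.0891 0.076 ] [0.5269 0.0822 0.0633] [0.5429 0.1022 0.0928] px [191.7 263.3]
top [244.65986549 231.48557295]
top [245.23820303 232.0177509 ]
top [241.19076238 228.29306319]
```

View pics/both.png

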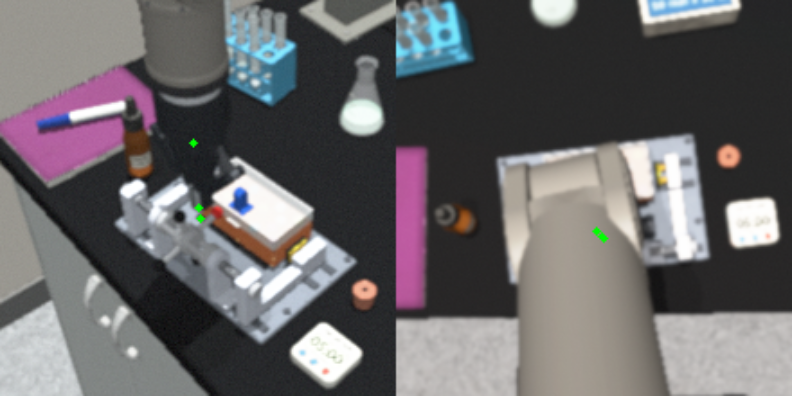

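```bash
python3 - <<'E'
from h import *
z=np.load("pose.npz");O,ex,ey=z["O"],z["ex"],z["ey"]
f,P=cloud("scene"); P0=np.load("scene0.npz")["P"]; im0=np.load("scene0.npz")["im"]
diff=np.abs(f["frame"].astype(int)-im0).sum(2)>60
C=np.dstack([(P[...,:2]-O)@ex,(P[...,:2]-O)@ey,P[...,2]])
m=diff&(abs(C[...,0]+.036)<.03)&(abs(C[...,1])<.06)&(C[...,2]<.2)
print(m.sum())
for lo in np.arange(.06,.2,.01):
    k=m&(C[...,2]>=lo)&(C[...,2]<lo+.01)
    if k.any(): print(round(lo,2),k.sum(),np.percentile(C[k][:,:2],[5,50,95],axis=0).round(3).tolist(),np.argwhere(k).mean(0).round(0))
a=f["frame"][165:225,215:275];b=im0[165:225,215:275]
cv2.imwrite("pics/cmp.png",cv2.resize(np.hstack([b,a]),None,fx=6.5,fy=6.5,interpolation=cv2.INTER_CUBIC)[...,::-1])
E
```

```text
1003
0.06 29 [[-0.056, -0.019], [-0.05, -0.012], [-0.045, 0.031]] [212. 237.]
0.07 67 [[-0.065, -0.058], [-0.043, -0.004], [-0.022, 0.045]] [209. 242.]
0.08 229 [[-0.065, -0.053], [-0.056, -0.009], [-0.016, 0.043]] [210. 240.]
0.09 3 [[-0.066, -0.004], [-0.061, -0.003], [-0.06, -0.003]] [206. 232.]
0.11 17 [[-0.047, -0.016], [-0.045, -0.008], [-0.031, 0.003]] [195. 240.]
0.12 48 [[-0.047, -0.018], [-0.043, -0.012], [-0.03, 0.0]] [193. 242.]
0.13 35 [[-0.047, -0.018], [-0.043, -0.011], [-0.033, 0.005]] [189. 240.]
0.14 28 [[-0.048, -0.017], [-0.046, -0.007], [-0.041, 0.004]] [186. 238.]
0.15 52 [[-0.05, -0.024], [-0.048, -0.009], [-0.038, 0.009]] [182. 238.]
0.16 90 [[-0.049, -0.036], [-0.046, -0.018], [-0.027, 0.005]] [181. 243.]
0.17 69 [[-0.053, -0.046], [-0.047, -0.019], [-0.024, -0.002]] [178. 244.]
0.18 53 [[-0.054, -0.054], [-0.047, -0.02], [-0.044, -0.01]] [178. 244.]
0.19 93 [[-0.053, -0.056], [-0.047, -0.025], [-0.039, 0.053]] [170. 240.]
```

View pics/cmp.png

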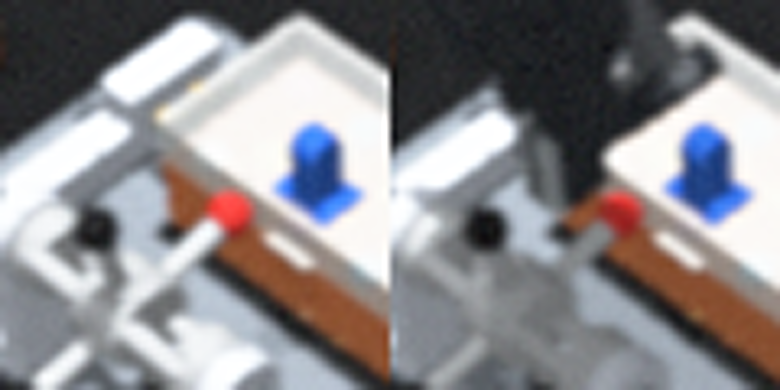

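```bash
python3 - <<'E'
from h import *
z=np.load("pose.npz");O,ex,ey=z["O"],z["ex"],z["ey"]
f,P=cloud("scene")
C=np.dstack([(P[...,:2]-O)@ex,(P[...,:2]-O)@ey,P[...,2]])*1000
for v in range(182,206,2): print(v,[tuple(int(a) if a==a else -999 for a in C[v,u]) for u in range(232,250,3)],[f["frame"][v,u].tolist() for u in (238,241,244)])
E
```

```text
182 [(19, 96, 34), (-43, 4, 146), (-48, -11, 161), (-46, -18, 165), (-42, -22, 163), (-48, -38, 180)] [[30, 32, 35], [28, 30, 33], [30, 34, 37]]
184 [(17, 94, 30), (-47, 0, 146), (-48, -11, 155), (-47, -18, 160), (-47, -27, 166), (-48, -37, 173)] [[39, 38, 43], [29, 29, 35], [33, 37, 40]]
186 [(13, 90, 29), (-48, 0, 141), (-47, -8, 146), (-45, -16, 151), (-48, -28, 161), (-48, -37, 168)] [[79, 83, 87], [33, 35, 38], [33, 34, 36]]
188 [(11, 88, 26), (-46, 2, 132), (-45, -6, 138), (-41, -9, 137), (-39, -16, 141), (-47, -36, 161)] [[106, 111, 114], [52, 53, 54], [29, 32, 34]]
190 [(12, 90, 17), (-47, 2, 127), (-45, -5, 132), (-42, -10, 133), (-39, -16, 136), (-32, -17, 131)] [[98, 101, 105], [62, 64, 66], [32, 35, 37]]
192 [(12, 91, 9), (-47, 2, 122), (-45, -5, 126), (-42, -10, 127), (-40, -17, 131), (-30, -14, 121)] [[91, 95, 98], [66, 69, 70], [28, 27, 31]]
194 [(7, 85, 11), (-48, 2, 116), (-45, -3, 118), (-42, -9, 120), (-40, -16, 124), (-31, -14, 116)] [[91, 95, 97], [74, 80, 80], [33, 34, 35]]
196 [(4, 82, 9), (7, 75, 12), (-47, -5, 116), (-43, -10, 116), (-40, -15, 118), (12, 38, 36)] [[127, 135, 142], [94, 98, 102], [102, 60, 39]]
198 [(-59, -1, 117), (3, 71, 11), (9, 68, 9), (-44, -11, 112), (11, 49, 21), (-17, 2, 80)] [[184, 194, 208], [127, 108, 101], [142, 84, 51]]
200 [(-62, -5, 116), (0, 68, 9), (5, 63, 9), (7, 55, 13), (12, 51, 12), (-21, -1, 80)] [[163, 172, 184], [44, 41, 42], [114, 90, 80]]
202 [(-64, -6, 113), (-4, 62, 11), (1, 59, 9), (4, 52, 11), (-29, 0, 80), (-24, -4, 79)] [[182, 193, 204], [97, 102, 108], [122, 126, 129]]
204 [(-62, -3, 103), (-49, 4, 86), (-3, 53, 10), (-36, 1, 77), (-999, -999, -999), (10, 39, 10)] [[177, 187, 197], [145, 151, 156], [128, 131, 134]]
```

The depth shows the fingertips at z≈0.114 while the TCP reads 0.106. The tips are therefore about 27 mm higher than stated and passed over the ball. I'll go back and repeat the stroke 27 mm lower.

Emit:
{"fn": "arm_command", "kwargs": {
  "rows": [
    {"fingers": -1, "x": 0, "y": 0, "z": -0.022, "ax": 0, "ay": 0, "az": 0},
    {"fingers": -1, "x": 0.025, "y": 0, "z": 0, "ax": 0, "ay": 0, "az": 0},
    {"fingers": -1, "x": 0.025, "y": 0, "z": 0, "ax": 0, "ay": 0, "az": 0},
    {"fingers": -1, "x": 0.005, "y": 0, "z": 0, "ax": 0, "ay": 0, "az": 0},
    {"fingers": -1, "x": 0, "y": 0, "z": 0.012, "ax": 0, "ay": 0, "az": 0},
    {"fingers": -1, "x": 0, "y": 0, "z": 0.013, "ax": 0, "ay": 0, "az": 0},
    {"fingers": -1, "x": 0, "y": 0, "z": 0.013, "ax": 0, "ay": 0, "az": 0},
    {"fingers": -1, "x": 0, "y": 0, "z": 0, "ax": 0, "ay": 0, "az": 0}
  ]
}}

```text
clock: 3.9
tcp_pos: [0.4197, 0.0834, 0.0891]
orientation: [0.164, -3.135, 0.001]
contact_force: [-0.2, -0.5, -0.1]
grip_width: -0.0004
gripper_force: 0.0
```

```bash
cat > tip.py <<'E'
from h import *
from go import st
import sys
st([float(a) for a in sys.argv[1:4]])
z=np.load("pose.npz");O,ex,ey=z["O"],z["ex"],z["ey"]
f,P=cloud("scene"); C=np.dstack([(P[...,:2]-O)@ex,(P[...,:2]-O)@ey,P[...,2]])
o=r.get_obs();p=o["tcp_pos"];c=np.r_[(p[:2]-O)@ex,(p[:2]-O)@ey]
V=f["frame"].max(2)
m=(abs(C[...,0]-c[0])<.014)&(abs(C[...,1]-c[1])<.018)&(C[...,2]>.09)
print("finger z low pct",np.percentile(C[m][:,2],[0,2,5,10]).round(4), "tip guess")
H=cv2.cvtColor(f["frame"],cv2.COLOR_RGB2HSV).astype(int)
rd=((H[...,0]<4)|(H[...,0]>174))&(H[...,1]>150)&(H[...,2]>110)&(C[...,0]<0.01)&(C[...,0]>-.13)&(abs(C[...,1])<.02)&(C[...,2]>.02)
if rd.sum()>3:
    q=np.median(C[rd],0); print("red",rd.sum(),q.round(4),"theta~",np.degrees(np.arctan2(q[0]+.06,q[2]-.07)).round(1))
print("force",o["contact_force"].round(1))
E
python3 tip.py -.091 -.002 .09
```

```text
t 3.9 clamp xyz [-0.0927 -0.0016  0.0891] F [-0.2 -0.5 -0.1] w -0.0004 q [-0.52  0.29  0.21  2.26 -0.11  0.61  1.44]
shift [-0.0017 -0.0004 -0.0009] turn [-0.04 -0.16  0.01]
finger z low pct [0.0927 0.0982 0.1008 0.1041] tip guess
red 25 [-0.0149 -0.0035  0.0835] theta~ 73.3
force [-0.2  0.2 -0.1]
```

Emit:
{"fn": "arm_command", "kwargs": {
  "rows": [
    {"fingers": -1, "x": -0.008, "y": 0, "z": 0, "ax": 0, "ay": 0, "az": 0},
    {"fingers": -1, "x": -0.0065, "y": 0, "z": 0, "ax": 0, "ay": 0, "az": 0},
    {"fingers": -1, "x": -0.0065, "y": 0, "z": 0, "ax": 0, "ay": 0, "az": 0},
    {"fingers": -1, "x": -0.006, "y": 0, "z": 0, "ax": 0, "ay": 0, "az": 0},
    {"fingers": -1, "x": 0, "y": 0, "z": 0, "ax": 0, "ay": 0, "az": 0}
  ]
}}

```text
clock: 4.37
tcp_pos: [0.4486, 0.0868, 0.0906]
orientation: [0.163, -3.137, -0.0]
contact_force: [-2.7, 0.5, -0.0]
grip_width: -0.0002
gripper_force: 1.0
```

```bash
python3 tip.py -.0595 -.002 .09
```

```text
t 4.37 clamp xyz [-0.0635 -0.0013  0.0906] F [-2.7  0.5 -0. ] w -0.0002 q [-0.51  0.33  0.21  2.19 -0.11  0.63  1.46]
shift [-0.004  -0.0007  0.0006] turn [ 0.   -0.01 -0.  ]
finger z low pct [0.0946 0.0999 0.1026 0.1065] tip guess
red 21 [-0.0145 -0.0044  0.0603] theta~ 102.1
force [-1.1 -0.1  0.2]
```

Emit:
{"fn": "arm_command", "kwargs": {
  "rows": [
    {"fingers": -1, "x": -0.006, "y": 0, "z": 0, "ax": 0, "ay": 0, "az": 0},
    {"fingers": -1, "x": -0.006, "y": 0, "z": 0.002, "ax": 0, "ay": 0, "az": 0},
    {"fingers": -1, "x": -0.005, "y": 0, "z": 0.003, "ax": 0, "ay": 0, "az": 0},
    {"fingers": -1, "x": -0.005, "y": 0, "z": 0.003, "ax": 0, "ay": 0, "az": 0},
    {"fingers": -1, "x": -0.004, "y": 0, "z": 0.005, "ax": 0, "ay": 0, "az": 0},
    {"fingers": -1, "x": 0, "y": 0, "z": 0, "ax": 0, "ay": 0, "az": 0}
  ]
}}

```text
clock: 4.92
tcp_pos: [0.4752, 0.0893, 0.0777]
orientation: [-0.163, 3.135, 0.0]
contact_force: [-0.2, -0.2, 1.6]
grip_width: 0.0002
gripper_force: 0.9
```

```bash
python3 tip.py -.0380 -.002 .078
```

```text
t 4.92 clamp xyz [-0.0369 -0.0016  0.0777] F [-0.2 -0.2  1.6] w 0.0002 q [-0.48  0.39  0.2   2.14 -0.13  0.62  1.49]
shift [ 0.0011 -0.0004 -0.0003] turn [-0.    0.11 -0.01]
finger z low pct [0.0903 0.0913 0.0931 0.0962] tip guess
force [ 0.1 -1.2  0.3]
```

Emit:
{"fn": "arm_command", "kwargs": {
  "rows": [
    {"fingers": -1, "x": 0, "y": 0, "z": -0.028, "ax": 0, "ay": 0, "az": 0},
    {"fingers": -1, "x": 0.005, "y": 0, "z": -0.028, "ax": 0, "ay": 0, "az": 0},
    {"fingers": -1, "x": 0.025, "y": 0, "z": 0, "ax": 0, "ay": 0, "az": 0},
    {"fingers": -1, "x": 0.025, "y": 0, "z": 0, "ax": 0, "ay": 0, "az": 0},
    {"fingers": -1, "x": 0.005, "y": 0, "z": 0, "ax": 0, "ay": 0, "az": 0},
    {"fingers": -1, "x": 0, "y": 0, "z": 0, "ax": 0, "ay": 0, "az": 0}
  ]
}}

```text
clock: 5.47
tcp_pos: [0.4129, 0.0829, 0.1339]
orientation: [-0.164, 3.137, 0.001]
contact_force: [-0.3, 0.8, -0.1]
grip_width: 0.0002
gripper_force: 0.0
```

```bash
cat > sp.py <<'E'
from h import *
z=np.load("pose.npz");O,ex,ey=z["O"],z["ex"],z["ey"]
f,P=cloud("scene"); C=np.dstack([(P[...,:2]-O)@ex,(P[...,:2]-O)@ey,P[...,2]])
V=f["frame"].max(2); a=C-[-.06,0,.07]; rad=np.hypot(a[...,0],a[...,2])
m=(abs(C[...,1])<.012)&(rad>.034)&(rad<.056)&(C[...,2]>.05)&(C[...,0]<-.005)&(C[...,2]<.13)
ph=np.degrees(np.arctan2(a[...,0],a[...,2]))[m]; print(np.histogram(ph,bins=np.arange(-120,131,10)))
k=(ph>-70)&(ph<40); print("upper median phi",np.median(ph[k]))
n,l,s,c=cv2.connectedComponentsWithStats(m.astype(np.uint8))
for i in range(1,n):
    if s[i,4]>5: q=C[l==i]; print(s[i,4],np.median(q,0).round(4),"phi",np.degrees(np.arctan2(q[:,0].mean()+.06,q[:,2].mean()-.07)).round(1),f["frame"][l==i].mean(0).round())
E
python3 sp.py; python3 go.py -.096 -.002 .09
```

```text
(array([ 0, 13, 34,  1,  0,  0,  0,  0,  0,  0, 31, 19,  0,  0,  0,  0,  0,
        0, 15, 37,  2,  0,  0,  0,  0]), array([-120, -110, -100,  -90,  -80,  -70,  -60,  -50,  -40,  -30,  -20,
        -10,    0,   10,   20,   30,   40,   50,   60,   70,   80,   90,
        100,  110,  120,  130]))
upper median phi -11.906896800567853
54 [-0.0166 -0.0041  0.0838] phi 72.6 [101.  95.  94.]
50 [-0.0702 -0.003   0.1182] phi -11.3 [66. 68. 71.]
48 [-0.1036 -0.0023  0.064 ] phi -98.1 [39. 40. 41.]
t 5.52 clamp xyz [-0.0979 -0.0013  0.1341] F [0.8 0.8 0.1] w -0.0002 q [-0.55  0.19  0.23  2.24 -0.07  0.71  1.4 ]
shift [-0.0018 -0.0008  0.0441] turn [0.04 0.11 0.02]
```

Emit:
{"fn": "arm_command", "kwargs": {
  "rows": [
    {"fingers": -1, "x": -0.002, "y": 0, "z": 0.022, "ax": 0, "ay": 0, "az": 0},
    {"fingers": -1, "x": 0, "y": 0, "z": 0.022, "ax": 0, "ay": 0, "az": 0},
    {"fingers": -1, "x": -0.005, "y": 0, "z": 0, "ax": 0, "ay": 0, "az": 0},
    {"fingers": -1, "x": -0.0065, "y": 0, "z": 0, "ax": 0, "ay": 0, "az": 0},
    {"fingers": -1, "x": -0.0065, "y": 0, "z": 0, "ax": 0, "ay": 0, "az": 0},
    {"fingers": -1, "x": -0.0065, "y": 0, "z": 0, "ax": 0, "ay": 0, "az": 0},
    {"fingers": -1, "x": -0.006, "y": 0, "z": 0, "ax": 0, "ay": 0, "az": 0},
    {"fingers": -1, "x": 0, "y": 0, "z": 0, "ax": 0, "ay": 0, "az": 0}
  ]
}}

```text
clock: 6.18
tcp_pos: [0.4476, 0.0866, 0.09]
orientation: [-0.163, 3.137, 0.0]
contact_force: [-1.6, 0.5, 0.8]
grip_width: 0.0001
gripper_force: 0.9
```

```bash
python3 go.py -.06 -.002 .09
```

```text
t 6.18 clamp xyz [-0.0646 -0.0014  0.09  ] F [-1.6  0.5  0.8] w 0.0001 q [-0.51  0.33  0.21  2.2  -0.12  0.63  1.46]
shift [-0.0046 -0.0006  0.    ] turn [ 0.01  0.05 -0.01]
```

Emit:
{"fn": "arm_command", "kwargs": {
  "rows": [
    {"fingers": -1, "x": -0.007, "y": 0, "z": 0, "ax": 0, "ay": 0, "az": 0},
    {"fingers": -1, "x": -0.006, "y": 0, "z": 0.002, "ax": 0, "ay": 0, "az": 0},
    {"fingers": -1, "x": -0.005, "y": 0, "z": 0.003, "ax": 0, "ay": 0, "az": 0},
    {"fingers": -1, "x": -0.005, "y": 0, "z": 0.003, "ax": 0, "ay": 0, "az": 0},
    {"fingers": -1, "x": -0.004, "y": 0, "z": 0.004, "ax": 0, "ay": 0, "az": 0},
    {"fingers": -1, "x": 0, "y": 0, "z": 0, "ax": 0, "ay": 0, "az": 0}
  ]
}}

```text
clock: 6.68
tcp_pos: [0.4748, 0.0894, 0.0781]
orientation: [-0.163, 3.135, 0.001]
contact_force: [-0.8, -0.2, 2.8]
grip_width: 0.0001
gripper_force: 1.4
```

Emit:
{"fn": "arm_command", "kwargs": {
  "rows": [
    {"fingers": -1, "x": 0, "y": 0, "z": -0.028, "ax": 0, "ay": 0, "az": 0},
    {"fingers": -1, "x": 0.005, "y": 0, "z": -0.028, "ax": 0, "ay": 0, "az": 0},
    {"fingers": -1, "x": 0.025, "y": 0, "z": 0, "ax": 0, "ay": 0, "az": 0},
    {"fingers": -1, "x": 0.025, "y": 0, "z": 0, "ax": 0, "ay": 0, "az": 0},
    {"fingers": -1, "x": 0.005, "y": 0, "z": 0, "ax": 0, "ay": 0, "az": 0},
    {"fingers": -1, "x": 0, "y": 0, "z": 0, "ax": 0, "ay": 0, "az": 0}
  ]
}}

```text
clock: 7.18
tcp_pos: [0.4129, 0.083, 0.1342]
orientation: [-0.164, 3.136, 0.001]
contact_force: [0.6, 0.2, 0.4]
grip_width: -0.0001
gripper_force: 0.0
```

```bash
python3 sp.py; python3 go.py -.096 -.002 .09; python3 - <<'E'
from h import *
f,P=cloud("scene"); np.savez("s3.npz",P=P,im=f["frame"])
z=np.load("pose.npz");O,ex,ey=z["O"],z["ex"],z["ey"]
for n in("scene0","s3"):
    P=np.load(n+".npz")["P"];C=np.dstack([(P[...,:2]-O)@ex,(P[...,:2]-O)@ey,P[...,2]])
    im=np.load(n+".npz")["im"];V=im.min(2)
    # jaw tops near box
    for s in(1,-1):
        m=(C[...,0]>.02)&(C[...,0]<.06)&(C[...,1]*s>.055)&(C[...,1]*s<.125)&(C[...,2]>.038)&(C[...,2]<.048)&(V>120)
        print(n,s,"jaw top y pct",m.sum(),np.percentile(C[m][:,1],[3,50,97]).round(4) if m.any() else "")
    m=(C[...,0]>.0)&(C[...,0]<.08)&(abs(C[...,1])<.08)&(C[...,2]>.056)&(C[...,2]<.068)
    print("lid y",np.percentile(C[m][:,1],[1,99]).round(4),"x",np.percentile(C[m][:,0],[1,99]).round(4),cv2.minAreaRect(C[m][:,:2].astype(np.float32)))
E
```

```text
(array([ 0, 17, 29,  0,  0,  0,  0,  0,  0,  1, 33, 15,  0,  0,  0,  0,  0,
        0, 14, 39,  1,  0,  0,  0,  0]), array([-120, -110, -100,  -90,  -80,  -70,  -60,  -50,  -40,  -30,  -20,
        -10,    0,   10,   20,   30,   40,   50,   60,   70,   80,   90,
        100,  110,  120,  130]))
upper median phi -12.850605628860064
54 [-0.0164 -0.0032  0.0832] phi 72.3 [97. 90. 88.]
49 [-0.0706 -0.0027  0.1177] phi -12.6 [66. 68. 70.]
46 [-0.1032 -0.0029  0.0636] phi -99.2 [148.  50.  49.]
t 7.23 clamp xyz [-0.098  -0.0012  0.1343] F [-0.  -0.  -0.2] w -0.0001 q [-0.55  0.19  0.23  2.24 -0.07  0.71  1.4 ]
shift [-0.0019 -0.0008  0.0443] turn [0.05 0.15 0.02]
scene0 1 jaw top y pct 117 [0.0864 0.0941 0.1043]
scene0 -1 jaw top y pct 129 [-0.106  -0.0994 -0.0905]
lid y [-0.0684  0.0599] x [0.012  0.0793] ((0.0452711246907711, -0.003281034529209137), (0.06916078180074692, 0.1331087350845337), 0.2481786608695984)
s3 1 jaw top y pct 68 [0.0785 0.0854 0.0944]
s3 -1 jaw top y pct 130 [-0.0965 -0.0895 -0.0812]
lid y [-0.0663  0.0624] x [0.0124 0.079 ] ((0.045510418713092804, -0.0013753920793533325), (0.06880055367946625, 0.13249115645885468), 0.02345552109181881)
```

Emit:
{"fn": "arm_command", "kwargs": {
  "rows": [
    {"fingers": -1, "x": -0.002, "y": 0, "z": 0.022, "ax": 0, "ay": 0, "az": 0},
    {"fingers": -1, "x": 0, "y": 0, "z": 0.022, "ax": 0, "ay": 0, "az": 0},
    {"fingers": -1, "x": -0.005, "y": 0, "z": 0, "ax": 0, "ay": 0, "az": 0},
    {"fingers": -1, "x": -0.0065, "y": 0, "z": 0, "ax": 0, "ay": 0, "az": 0},
    {"fingers": -1, "x": -0.0065, "y": 0, "z": 0, "ax": 0, "ay": 0, "az": 0},
    {"fingers": -1, "x": -0.0065, "y": 0, "z": 0, "ax": 0, "ay": 0, "az": 0},
    {"fingers": -1, "x": -0.006, "y": 0, "z": 0, "ax": 0, "ay": 0, "az": 0},
    {"fingers": -1, "x": -0.002, "y": 0, "z": 0, "ax": 0, "ay": 0, "az": 0},
    {"fingers": -1, "x": 0, "y": 0, "z": 0, "ax": 0, "ay": 0, "az": 0}
  ]
}}

```text
clock: 8.03
tcp_pos: [0.4481, 0.0867, 0.0899]
orientation: [0.163, -3.137, -0.0]
contact_force: [-3.6, 1.0, 0.5]
grip_width: 0.0004
gripper_force: 2.1
```

```bash
python3 go.py -.06 -.002 .09; python3 sp.py
```

```text
t 8.03 clamp xyz [-0.0641 -0.0014  0.0899] F [-3.6  1.   0.5] w 0.0004 q [-0.51  0.33  0.21  2.2  -0.12  0.63  1.46]
shift [-0.0041 -0.0006 -0.0001] turn [ 0.01 -0.04 -0.  ]
(array([ 0,  0,  0,  0, 13, 36,  0,  0,  0, 16, 39,  0,  0,  0,  0,  0,  0,
        0,  0,  0,  0, 16, 27,  1,  0]), array([-120, -110, -100,  -90,  -80,  -70,  -60,  -50,  -40,  -30,  -20,
        -10,    0,   10,   20,   30,   40,   50,   60,   70,   80,   90,
        100,  110,  120,  130]))
upper median phi -22.16486667633634
55 [-0.0742 -0.0048  0.1123] phi -17.6 [ 95.  99. 102.]
44 [-0.0156 -0.0041  0.0616] phi 101.6 [94. 88. 86.]
49 [-0.1023 -0.003   0.0883] phi -67.1 [153.  64.  64.]
```

Emit:
{"fn": "arm_command", "kwargs": {
  "rows": [
    {"fingers": -1, "x": -0.004, "y": 0, "z": 0, "ax": 0, "ay": 0, "az": 0},
    {"fingers": -1, "x": -0.004, "y": 0, "z": 0, "ax": 0, "ay": 0, "az": 0},
    {"fingers": -1, "x": -0.001, "y": 0, "z": 0, "ax": 0, "ay": 0, "az": 0},
    {"fingers": -1, "x": 0, "y": 0, "z": 0, "ax": 0, "ay": 0, "az": 0}
  ]
}}

```text
clock: 8.42
tcp_pos: [0.4551, 0.0871, 0.0892]
orientation: [0.163, -3.134, 0.001]
contact_force: [-6.8, -1.3, -1.7]
grip_width: 0.0002
gripper_force: 2.5
```

```bash
python3 go.py -.06 -.002 .09; python3 sp.py|tail -4
```

```text
t 8.42 clamp xyz [-0.057  -0.0017  0.0892] F [-6.8 -1.3 -1.7] w 0.0002 q [-0.5   0.34  0.21  2.18 -0.12  0.64  1.47]
shift [ 0.003  -0.0003 -0.0008] turn [-0.03 -0.22  0.  ]
upper median phi -12.647476522607082
51 [-0.0668 -0.0064  0.1134] phi -7.8 [92. 96. 99.]
22 [-0.02   -0.0042  0.0524] phi 114.0 [86. 88. 90.]
48 [-0.0978 -0.0033  0.0991] phi -53.0 [151.  66.  66.]
```

Emit:
{"fn": "arm_command", "kwargs": {
  "rows": [
    {"fingers": -1, "x": -0.0015, "y": 0, "z": 0, "ax": 0, "ay": 0, "az": 0},
    {"fingers": -1, "x": 0, "y": 0, "z": 0, "ax": 0, "ay": 0, "az": 0},
    {"fingers": -1, "x": 0.006, "y": 0, "z": -0.01, "ax": 0, "ay": 0, "az": 0},
    {"fingers": -1, "x": 0, "y": 0, "z": -0.03, "ax": 0, "ay": 0, "az": 0},
    {"fingers": -1, "x": 0, "y": 0, "z": -0.04, "ax": 0, "ay": 0, "az": 0},
    {"fingers": -0.2, "x": 0, "y": 0, "z": -0.03, "ax": 0, "ay": 0, "az": 0},
    {"fingers": -0.2, "x": 0, "y": 0, "z": 0, "ax": 0, "ay": 0, "az": 0}
  ]
}}

```text
clock: 9.05
tcp_pos: [0.4577, 0.0882, 0.2064]
orientation: [-0.161, 3.124, 0.007]
contact_force: [1.1, 0.0, -0.3]
grip_width: 0.0231
gripper_force: 0.0
```

```bash
cat > jaw.py <<'E'
from h import *
z=np.load("pose.npz");O,ex,ey=z["O"],z["ex"],z["ey"]
f,P=cloud("scene"); save(f,"s4.png",(140,270,180,330),5)
C=np.dstack([(P[...,:2]-O)@ex,(P[...,:2]-O)@ey,P[...,2]]);im=f["frame"];V=im.min(2)
for s in(1,-1):
    m=(C[...,0]>.02)&(C[...,0]<.06)&(C[...,1]*s>.055)&(C[...,1]*s<.125)&(C[...,2]>.038)&(C[...,2]<.048)&(V>120)
    print(s,"jaw top y pct",m.sum(),np.percentile(C[m][:,1],[3,50,97]).round(4) if m.any() else "")
m=(C[...,0]>.0)&(C[...,0]<.08)&(abs(C[...,1])<.08)&(C[...,2]>.056)&(C[...,2]<.068)
print("lid",cv2.minAreaRect(C[m][:,:2].astype(np.float32)),"z",np.median(C[m][:,2]))
H=cv2.cvtColor(im,cv2.COLOR_RGB2HSV).astype(int)
b=(H[...,0]>105)&(H[...,0]<125)&(H[...,1]>150)&(H[...,2]>70)&(abs(C[...,1])<.03)&(C[...,0]>0)&(C[...,0]<.15)&(C[...,2]>.05)
k=b&(C[...,2]>.07); print("tab",k.sum(),np.percentile(C[k],[2,50,98],axis=0).round(4).tolist())
E
python3 jaw.py; python3 go.py .02 -.0025 .2;python3 sp.py|tail -4
```

```text
1 jaw top y pct 77 [0.0777 0.0846 0.0911]
-1 jaw top y pct 129 [-0.0932 -0.0867 -0.0777]
lid ((0.045386843383312225, -0.0012590140104293823), (0.06898925453424454, 0.13430026173591614), 0.15125152468681335) z 0.062361169201778255
tab 59 [[0.0162, -0.008, 0.0704], [0.0207, -0.0055, 0.0832], [0.027, 0.0018, 0.0926]]
t 9.1 clamp xyz [-0.0558 -0.0009  0.2038] F [ 0.2  0.2 -0.4] w 0.0307 q [-0.55  0.15  0.25  2.09 -0.05  0.9   1.4 ]
shift [-0.0758 -0.0016  0.0046] turn [ 0.16  0.6  -0.02]
upper median phi 29.484309881816394
56 [-0.034  -0.0034  0.1093] phi 34.5 [76. 71. 70.]
11 [-0.0212 -0.0027  0.0515] phi 116.0 [83. 84. 87.]
46 [-0.0965 -0.0031  0.1002] phi -50.3 [163.  67.  67.]
```

View pics/s4.png

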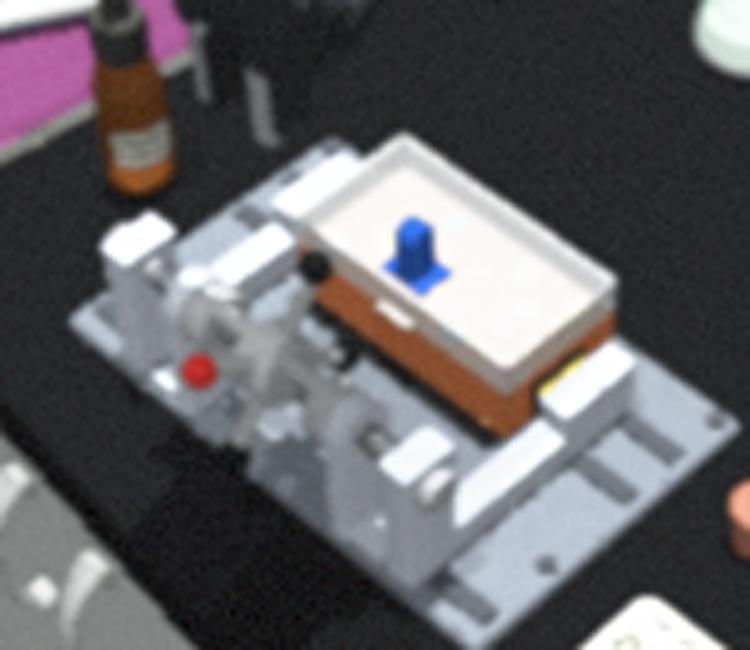

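The view shows the box clamped: red spoke at (200,370), tab upright at (415,250), neighbours undisturbed. Turnbuckle ≈305° and each pad is pressed about 5 mm. I'll now move over the tab.

Emit:
{"fn": "arm_command", "kwargs": {
  "rows": [
    {"fingers": -0.2, "x": -0.026, "y": -0.001, "z": 0, "ax": 0, "ay": 0, "az": 0},
    {"fingers": -0.2, "x": -0.026, "y": 0, "z": 0, "ax": 0, "ay": 0, "az": 0},
    {"fingers": -0.2, "x": -0.026, "y": 0, "z": 0, "ax": 0, "ay": 0, "az": 0},
    {"fingers": -0.2, "x": 0, "y": 0, "z": 0.03, "ax": 0, "ay": 0, "az": 0},
    {"fingers": -0.2, "x": 0, "y": 0, "z": 0.03, "ax": 0, "ay": 0, "az": 0},
    {"fingers": -0.2, "x": 0, "y": 0, "z": 0.03, "ax": 0, "ay": 0, "az": 0},
    {"fingers": -0.2, "x": 0, "y": 0, "z": 0.01, "ax": 0, "ay": 0, "az": 0},
    {"fingers": -0.2, "x": 0, "y": 0, "z": 0, "ax": 0, "ay": 0, "az": 0}
  ]
}}

```text
clock: 9.82
tcp_pos: [0.5277, 0.0934, 0.0964]
orientation: [0.163, -3.131, 0.003]
contact_force: [0.1, 0.4, 0.5]
grip_width: 0.0342
gripper_force: 0.0
```

```bash
python3 go.py .0222 -.0015 .061; python3 - <<'E'
from h import *
f,P=cloud("scene"); save(f,"s5.png",(145,235,210,310),6)
z=np.load("pose.npz");O,ex,ey=z["O"],z["ex"],z["ey"]
C=np.dstack([(P[...,:2]-O)@ex,(P[...,:2]-O)@ey,P[...,2]])
m=(abs(C[...,0]-.022)<.02)&(abs(C[...,1])<.045)&(C[...,2]>.09)&(C[...,2]<.16)&(f["frame"].max(2)<130)
for lo in np.arange(.09,.16,.008):
    k=m&(C[...,2]>=lo)&(C[...,2]<lo+.008)
    if k.any(): print(round(lo,3),k.sum(),"x",np.percentile(C[k][:,0],[5,95]).round(3),"y",np.percentile(C[k][:,1],[2,20,50,80,98]).round(3))
E
```

```text
t 9.82 clamp xyz [ 0.0158 -0.003   0.0964] F [0.1 0.4 0.5] w 0.0342 q [-0.48  0.43  0.23  2.01 -0.14  0.72  1.52]
shift [-0.0066  0.0015  0.0354] turn [-0.1  -0.36 -0.01]
0.09 7 x [0.018 0.026] y [-0.006 -0.005 -0.004 -0.     0.001]
0.098 10 x [0.008 0.021] y [-0.028 -0.027  0.012  0.013  0.014]
0.106 42 x [0.006 0.024] y [-0.035 -0.029  0.012  0.013  0.018]
0.114 48 x [0.006 0.024] y [-0.036 -0.033 -0.006  0.013  0.017]
0.122 51 x [0.007 0.025] y [-0.035 -0.032  0.01   0.013  0.017]
0.13 52 x [0.006 0.025] y [-0.036 -0.031  0.012  0.014  0.019]
0.138 43 x [0.004 0.025] y [-0.035 -0.011  0.014  0.017  0.033]
0.146 99 x [0.004 0.025] y [-0.043 -0.033  0.014  0.022  0.04 ]
0.154 45 x [0.004 0.026] y [-0.04  -0.03   0.015  0.038  0.042]
```

View pics/s5.png

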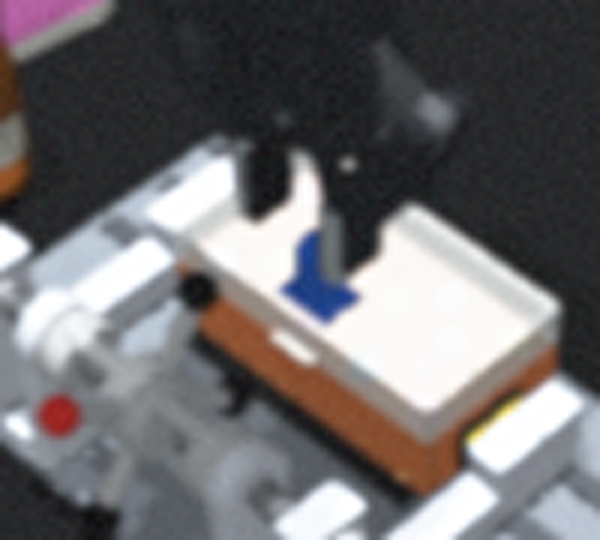

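The fingers straddle the tab at (320,265), tips at z≈0.10. Next: 6.5 mm forward, down 32 mm, then pinch.

Emit:
{"fn": "arm_command", "kwargs": {
  "rows": [
    {"fingers": -0.2, "x": -0.0065, "y": 0.001, "z": 0.008, "ax": 0, "ay": 0, "az": 0},
    {"fingers": -0.2, "x": 0, "y": 0, "z": 0.013, "ax": 0, "ay": 0, "az": 0},
    {"fingers": -0.2, "x": 0, "y": 0, "z": 0.011, "ax": 0, "ay": 0, "az": 0},
    {"fingers": -0.2, "x": 0, "y": 0, "z": 0, "ax": 0, "ay": 0, "az": 0}
  ],
  "grip_force": 20
}}

```text
clock: 10.2
tcp_pos: [0.5361, 0.0959, 0.0667]
orientation: [0.164, -3.136, 0.0]
contact_force: [-0.5, -1.4, 0.1]
grip_width: 0.0346
gripper_force: 0.0
```

Emit:
{"fn": "arm_command", "kwargs": {
  "rows": [
    {"fingers": -1, "x": 0, "y": 0, "z": 0, "ax": 0, "ay": 0, "az": 0},
    {"fingers": -1, "x": 0, "y": 0, "z": 0, "ax": 0, "ay": 0, "az": 0},
    {"fingers": -1, "x": 0, "y": 0, "z": 0, "ax": 0, "ay": 0, "az": 0},
    {"fingers": -1, "x": 0, "y": 0, "z": 0, "ax": 0, "ay": 0, "az": 0}
  ],
  "grip_force": 20
}}

```text
clock: 10.53
tcp_pos: [0.5367, 0.0967, 0.0683]
orientation: [-0.164, 3.136, 0.002]
contact_force: [-1.2, 2.6, -0.3]
grip_width: 0.0111
gripper_force: 25.4
```

```bash
python3 go.py .0222 -.0015 .064
```

```text
t 10.53 clamp xyz [ 0.025  -0.0006  0.0683] F [-1.2  2.6 -0.3] w 0.0111 q [-0.46  0.48  0.22  2.01 -0.16  0.66  1.53]
shift [ 0.0028 -0.0009  0.0043] turn [0.05 0.06 0.04]
```

Emit:
{"fn": "arm_command", "kwargs": {
  "rows": [
    {"fingers": -1, "x": -0.0038, "y": 0, "z": -0.0047, "ax": 0, "ay": 0, "az": 0},
    {"fingers": -1, "x": -0.0043, "y": 0, "z": -0.0043, "ax": 0, "ay": 0, "az": 0},
    {"fingers": -1, "x": -0.0047, "y": 0, "z": -0.0039, "ax": 0, "ay": 0, "az": 0},
    {"fingers": -1, "x": -0.005, "y": 0, "z": -0.0035, "ax": 0, "ay": 0, "az": 0},
    {"fingers": -1, "x": -0.0053, "y": 0, "z": -0.003, "ax": 0, "ay": 0, "az": 0},
    {"fingers": -1, "x": -0.0055, "y": 0, "z": -0.0026, "ax": 0, "ay": 0, "az": 0},
    {"fingers": -1, "x": 0, "y": 0, "z": 0, "ax": 0, "ay": 0, "az": 0}
  ]
}}

```text
clock: 11.12
tcp_pos: [0.5657, 0.0993, 0.0904]
orientation: [-0.163, 3.137, 0.001]
contact_force: [-2.3, 2.9, 0.5]
grip_width: 0.0113
gripper_force: 24.6
```

```bash
python3 go.py .0518 -.0015 .09; python3 - <<'E'
from h import *
f,P=cloud("scene"); save(f,"s6.png",(130,260,190,340),5)
E
```

```text
t 11.12 clamp xyz [ 0.0542 -0.0011  0.0904] F [-2.3  2.9  0.5] w 0.0113 q [-0.46  0.49  0.23  1.93 -0.16  0.74  1.54]
shift [ 0.0024 -0.0004  0.0004] turn [ 0.03  0.03 -0.01]
```

View pics/s6.png

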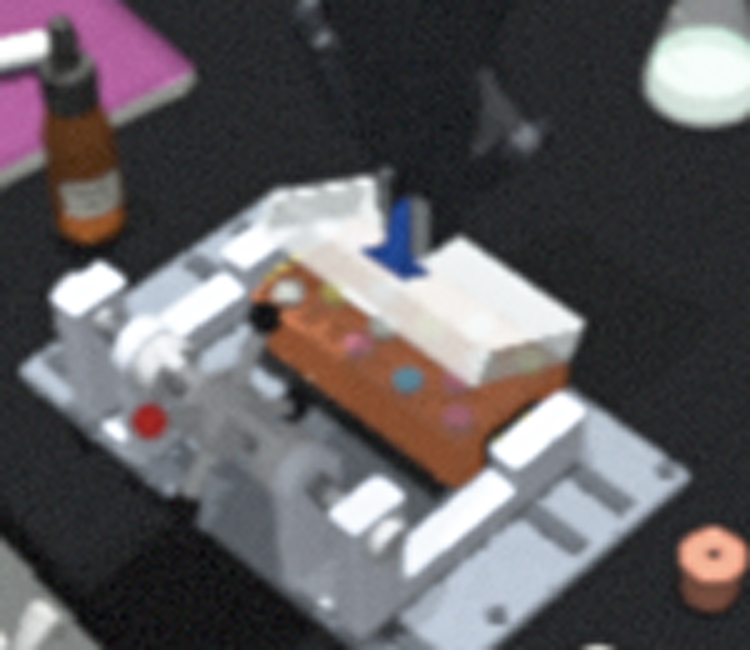

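The lid is lifting, about 30° open, with the tab gripped at (405,240) and the box steady.

Emit:
{"fn": "arm_command", "kwargs": {
  "rows": [
    {"fingers": -1, "x": -0.0057, "y": 0, "z": -0.002, "ax": 0, "ay": 0, "az": 0},
    {"fingers": -1, "x": -0.0058, "y": 0, "z": -0.0016, "ax": 0, "ay": 0, "az": 0},
    {"fingers": -1, "x": -0.0059, "y": 0, "z": -0.001, "ax": 0, "ay": 0, "az": 0},
    {"fingers": -1, "x": -0.006, "y": 0, "z": -0.0006, "ax": 0, "ay": 0, "az": 0},
    {"fingers": -1, "x": -0.006, "y": 0, "z": 0, "ax": 0, "ay": 0, "az": 0},
    {"fingers": -1, "x": -0.006, "y": 0, "z": 0.0005, "ax": 0, "ay": 0, "az": 0},
    {"fingers": -1, "x": -0.006, "y": 0, "z": 0.001, "ax": 0, "ay": 0, "az": 0},
    {"fingers": -1, "x": -0.0058, "y": 0, "z": 0.0016, "ax": 0, "ay": 0, "az": 0},
    {"fingers": -1, "x": -0.0056, "y": 0, "z": 0.002, "ax": 0, "ay": 0, "az": 0},
    {"fingers": -1, "x": -0.0055, "y": 0, "z": 0.0025, "ax": 0, "ay": 0, "az": 0}
  ]
}}

```text
clock: 12.0
tcp_pos: [0.6247, 0.1054, 0.0883]
orientation: [-0.163, 3.134, 0.001]
contact_force: [-1.5, 4.1, 5.2]
grip_width: 0.0119
gripper_force: 24.2
```

```bash
python3 go.py .11 -.0015 .088; python3 - <<'E'
from h import *
f,P=cloud("scene"); save(f,"s7.png",(130,260,190,340),5); np.savez("s7.npz",P=P,im=f["frame"])
E
```

```text
t 12.0 clamp xyz [ 0.1135 -0.0011  0.0883] F [-1.5  4.1  5.2] w 0.0119 q [-0.43  0.57  0.23  1.79 -0.17  0.8   1.55]
shift [ 0.0035 -0.0004  0.0003] turn [ 0.04  0.2  -0.  ]
```

View pics/s7.png

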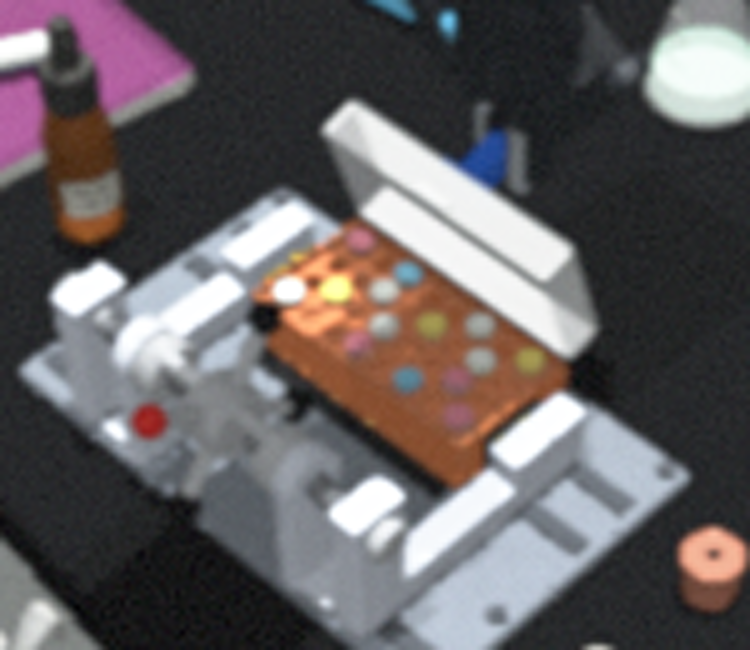

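The lid is at about 80° with its free edge at (450,190), and the box and bystanders are unmoved. I'll release it and come round to push from the robot's side.

Emit:
{"fn": "arm_command", "kwargs": {
  "rows": [
    {"fingers": -0.2, "x": 0, "y": 0, "z": 0, "ax": 0, "ay": 0, "az": 0},
    {"fingers": -0.2, "x": 0, "y": 0, "z": 0, "ax": 0, "ay": 0, "az": 0},
    {"fingers": -0.2, "x": 0, "y": 0, "z": 0, "ax": 0, "ay": 0, "az": 0},
    {"fingers": -0.2, "x": 0, "y": 0, "z": -0.015, "ax": 0, "ay": 0, "az": 0},
    {"fingers": -0.2, "x": 0, "y": 0, "z": -0.03, "ax": 0, "ay": 0, "az": 0},
    {"fingers": -0.2, "x": 0, "y": 0, "z": -0.03, "ax": 0, "ay": 0, "az": 0},
    {"fingers": -1, "x": 0.02, "y": 0, "z": -0.01, "ax": 0, "ay": 0, "az": 0},
    {"fingers": -1, "x": 0.03, "y": 0, "z": 0, "ax": 0, "ay": 0, "az": 0},
    {"fingers": -1, "x": 0.03, "y": 0, "z": 0, "ax": 0, "ay": 0, "az": 0},
    {"fingers": -1, "x": 0, "y": 0, "z": 0, "ax": 0, "ay": 0, "az": 0}
  ]
}}

```text
clock: 12.88
tcp_pos: [0.5373, 0.0946, 0.1714]
orientation: [0.162, -3.132, 0.001]
contact_force: [-1.0, 0.3, -0.7]
grip_width: -0.0002
gripper_force: 0.0
```

```bash
cat > lid.py <<'E'
from h import *
z=np.load("pose.npz");O,ex,ey=z["O"],z["ex"],z["ey"]
f,P=cloud("scene");C=np.dstack([(P[...,:2]-O)@ex,(P[...,:2]-O)@ey,P[...,2]])
m=(C[...,0]>.04)&(C[...,0]<.16)&(abs(C[...,1])<.062)&(C[...,2]>.07)&(C[...,2]<.135)&(f["frame"].min(2)>110)
q=C[m]
for lo in np.arange(.07,.13,.008):
    k=(q[:,2]>=lo)&(q[:,2]<lo+.008)
    if k.sum()>3: print(round(lo,3),k.sum(),np.percentile(q[k][:,0],[5,50,95]).round(4))
m2=(C[...,0]>.04)&(C[...,0]<.16)&(C[...,2]>.02)&(C[...,2]<.15)
H=cv2.cvtColor(f["frame"],cv2.COLOR_RGB2HSV).astype(int)
b=(H[...,0]>105)&(H[...,0]<125)&(H[...,1]>150)&(H[...,2]>60)&m2&(abs(C[...,1])<.03)
if b.any(): print("tab",b.sum(),np.median(C[b],0).round(4))
E
python3 lid.py; python3 go.py .035 -.0015 .078
```

```text
0.07 5 [0.0741 0.079  0.0819]
0.102 102 [0.0636 0.0668 0.0762]
0.11 281 [0.0641 0.0746 0.0822]
tab 77 [ 0.0995 -0.0046  0.1129]
t 12.93 clamp xyz [ 0.0285 -0.0023  0.172 ] F [ 0.4 -0.2 -0. ] w 0.0002 q [-0.5   0.34  0.26  1.93 -0.11  0.89  1.49]
shift [-0.0067  0.0008  0.094 ] turn [-0.01 -0.12 -0.03]
```

Emit:
{"fn": "arm_command", "kwargs": {
  "rows": [
    {"fingers": -1, "x": 0, "y": 0, "z": 0.03, "ax": 0, "ay": 0, "az": 0},
    {"fingers": -1, "x": 0, "y": 0, "z": 0.03, "ax": 0, "ay": 0, "az": 0},
    {"fingers": -1, "x": 0, "y": 0, "z": 0.03, "ax": 0, "ay": 0, "az": 0},
    {"fingers": -1, "x": -0.005, "y": 0, "z": 0, "ax": 0, "ay": 0, "az": 0},
    {"fingers": -1, "x": -0.008, "y": 0, "z": 0, "ax": 0, "ay": 0, "az": 0},
    {"fingers": -1, "x": -0.008, "y": 0, "z": 0, "ax": 0, "ay": 0, "az": 0},
    {"fingers": -1, "x": -0.008, "y": 0, "z": 0, "ax": 0, "ay": 0, "az": 0},
    {"fingers": -1, "x": -0.008, "y": 0, "z": 0, "ax": 0, "ay": 0, "az": 0},
    {"fingers": -1, "x": -0.008, "y": 0, "z": 0, "ax": 0, "ay": 0, "az": 0},
    {"fingers": -1, "x": 0, "y": 0, "z": 0, "ax": 0, "ay": 0, "az": 0}
  ]
}}

```text
clock: 13.77
tcp_pos: [0.5906, 0.1016, 0.0833]
orientation: [-0.163, 3.134, 0.001]
contact_force: [0.2, 0.3, 0.7]
grip_width: 0.0002
gripper_force: 0.0
```

```bash
python3 lid.py; python3 go.py .097 -.0015 .078
```

```text
0.07 78 [0.1015 0.1054 0.1074]
0.078 65 [0.0965 0.1066 0.1088]
0.086 33 [0.0727 0.1068 0.1086]
0.094 6 [0.0836 0.0906 0.0952]
0.102 92 [0.0937 0.1036 0.1116]
0.11 30 [0.0916 0.0953 0.1046]
t 13.82 clamp xyz [ 0.078  -0.0014  0.0829] F [ 0.4 -0.4  0.2] w -0.0001 q [-0.44  0.53  0.22  1.88 -0.17  0.75  1.55]
shift [-0.019  -0.0001  0.0049] turn [ 0.01  0.11 -0.01]
```

Emit:
{"fn": "arm_command", "kwargs": {
  "rows": [
    {"fingers": -1, "x": -0.005, "y": 0, "z": 0, "ax": 0, "ay": 0, "az": 0},
    {"fingers": -1, "x": -0.005, "y": 0, "z": 0, "ax": 0, "ay": 0, "az": 0},
    {"fingers": -1, "x": -0.004, "y": 0, "z": 0, "ax": 0, "ay": 0, "az": 0},
    {"fingers": -1, "x": 0, "y": 0, "z": 0, "ax": 0, "ay": 0, "az": 0}
  ]
}}

```text
clock: 14.15
tcp_pos: [0.6027, 0.1028, 0.0822]
orientation: [-0.163, 3.137, 0.0]
contact_force: [0.8, -0.3, 0.8]
grip_width: -0.0004
gripper_force: 0.0
```

Emit:
{"fn": "arm_command", "kwargs": {
  "rows": [
    {"fingers": -1, "x": -0.003, "y": 0, "z": 0, "ax": 0, "ay": 0, "az": 0},
    {"fingers": -1, "x": 0, "y": 0, "z": 0, "ax": 0, "ay": 0, "az": 0}
  ]
}}

```text
clock: 14.32
tcp_pos: [0.6052, 0.103, 0.0822]
orientation: [-0.163, 3.137, 0.0]
contact_force: [0.1, -0.0, -0.2]
grip_width: -0.0001
gripper_force: 0.0
```

```bash
python3 lid.py; python3 go.py .097 -.0015 .078
```

```text
0.07 104 [0.11   0.1137 0.1169]
0.078 105 [0.1136 0.117  0.1201]
0.086 39 [0.0864 0.1178 0.12  ]
0.094 37 [0.1017 0.1203 0.1249]
0.102 70 [0.1069 0.1115 0.1188]
tab 6 [ 0.1421 -0.0064  0.087 ]
t 14.37 clamp xyz [ 0.0937 -0.0015  0.0822] F [ 0.8 -0.4  0.6] w -0.0004 q [-0.44  0.55  0.22  1.84 -0.17  0.77  1.55]
shift [-0.0033 -0.      0.0042] turn [-0.    0.01 -0.  ]
```

Emit:
{"fn": "arm_command", "kwargs": {
  "rows": [
    {"fingers": -1, "x": -0.003, "y": 0, "z": 0, "ax": 0, "ay": 0, "az": 0},
    {"fingers": -1, "x": 0, "y": 0, "z": 0, "ax": 0, "ay": 0, "az": 0}
  ]
}}

```text
clock: 14.53
tcp_pos: [0.6082, 0.1033, 0.0822]
orientation: [-0.163, 3.137, -0.0]
contact_force: [-0.1, 0.4, 0.1]
grip_width: 0.0003
gripper_force: 0.1
```

Emit:
{"fn": "arm_command", "kwargs": {
  "rows": [
    {"fingers": -1, "x": -0.002, "y": 0, "z": 0, "ax": 0, "ay": 0, "az": 0},
    {"fingers": -1, "x": 0, "y": 0, "z": 0, "ax": 0, "ay": 0, "az": 0}
  ]
}}

```text
clock: 14.7
tcp_pos: [0.6098, 0.1035, 0.0821]
orientation: [0.163, -3.137, 0.0]
contact_force: [-0.2, -1.0, 0.2]
grip_width: 0.0
gripper_force: 0.2
```

```bash
python3 lid.py; python3 go.py .097 -.0015 .078
```

```text
0.07 118 [0.1107 0.1172 0.1203]
0.078 114 [0.1151 0.1211 0.1246]
0.086 31 [0.0894 0.1124 0.1275]
0.094 64 [0.1062 0.1221 0.1284]
0.102 41 [0.1102 0.1125 0.1184]
0.126 4 [0.0877 0.0883 0.0896]
tab 6 [ 0.1443 -0.0064  0.0839]
t 14.75 clamp xyz [ 0.0985 -0.0015  0.0821] F [-0.1 -0.1 -0.1] w -0.0001 q [-0.43  0.56  0.22  1.82 -0.17  0.77  1.55]
shift [ 0.0015 -0.      0.0041] turn [-0.   -0.01  0.  ]
```

Still no stop force. I'll continue in small steps.

Emit:
{"fn": "arm_command", "kwargs": {
  "rows": [
    {"fingers": -1, "x": -0.002, "y": 0, "z": 0, "ax": 0, "ay": 0, "az": 0},
    {"fingers": -1, "x": 0, "y": 0, "z": 0, "ax": 0, "ay": 0, "az": 0}
  ]
}}

```text
clock: 14.92
tcp_pos: [0.6109, 0.1038, 0.0817]
orientation: [0.164, -3.135, 0.0]
contact_force: [-2.4, -0.5, -0.9]
grip_width: -0.0
gripper_force: 1.4
```

Emit:
{"fn": "arm_command", "kwargs": {
  "rows": [
    {"fingers": -1, "x": -0.0015, "y": 0, "z": 0, "ax": 0, "ay": 0, "az": 0},
    {"fingers": -1, "x": 0, "y": 0, "z": 0, "ax": 0, "ay": 0, "az": 0}
  ]
}}

```text
clock: 15.08
tcp_pos: [0.6119, 0.1039, 0.0814]
orientation: [0.164, -3.134, 0.0]
contact_force: [-5.1, 0.6, -2.1]
grip_width: 0.0002
gripper_force: 2.5
```

```bash
python3 lid.py; python3 go.py .097 -.0015 .078
```

```text
0.07 115 [0.1146 0.1186 0.1224]
0.078 121 [0.1172 0.1223 0.1261]
0.086 28 [0.0914 0.1215 0.1319]
0.094 70 [0.1085 0.123  0.129 ]
0.102 29 [0.1086 0.1143 0.1176]
tab 5 [ 0.1465 -0.0058  0.0818]
t 15.13 clamp xyz [ 0.1006 -0.0012  0.0815] F [-5.3 -0.6 -1.7] w 0.0003 q [-0.43  0.57  0.22  1.82 -0.17  0.78  1.55]
shift [ 0.0036 -0.0003  0.0035] turn [ 0.   -0.17  0.02]
```

The stop is reached: force is rising and the lid sits about 25° past vertical. I'll retreat.

Emit:
{"fn": "arm_command", "kwargs": {
  "rows": [
    {"fingers": -1, "x": 0.01, "y": 0, "z": 0, "ax": 0, "ay": 0, "az": 0},
    {"fingers": -1, "x": 0.03, "y": 0, "z": 0, "ax": 0, "ay": 0, "az": 0},
    {"fingers": -1, "x": 0.01, "y": 0, "z": -0.02, "ax": 0, "ay": 0, "az": 0},
    {"fingers": -1, "x": 0, "y": 0, "z": -0.04, "ax": 0, "ay": 0, "az": 0},
    {"fingers": -1, "x": 0, "y": 0, "z": -0.04, "ax": 0, "ay": 0, "az": 0},
    {"fingers": -1, "x": 0.02, "y": 0, "z": -0.02, "ax": 0, "ay": 0, "az": 0},
    {"fingers": -1, "x": 0, "y": 0, "z": 0, "ax": 0, "ay": 0, "az": 0},
    {"fingers": -1, "x": 0, "y": 0, "z": 0, "ax": 0, "ay": 0, "az": 0}
  ]
}}

```text
clock: 15.8
tcp_pos: [0.5447, 0.0967, 0.2043]
orientation: [-0.163, 3.132, 0.003]
contact_force: [0.2, 0.5, -1.1]
grip_width: -0.0001
gripper_force: 0.0
```

```bash
python3 lid.py; python3 jaw.py; python3 sp.py|tail -3; python3 - <<'E'
from h import *
f=r.grab_frame("scene")["frame"].astype(int); a=np.load("scene0.npz")["im"].astype(int)
for n,(u,v) in dict(bottle=(207,160),timer=(311,277),stopper=(332,243)).items():
    print(n,np.abs(f-a)[v-15:v+15,u-15:u+15].mean().round(1))
E
```

```text
0.07 163 [0.1159 0.1191 0.1223]
0.078 174 [0.1191 0.1227 0.1264]
0.086 29 [0.121  0.1242 0.1373]
0.094 135 [0.115  0.1236 0.1302]
0.102 71 [0.112  0.1151 0.1178]
tab 9 [ 0.1471 -0.0035  0.082 ]
1 jaw top y pct 135 [0.0586 0.0793 0.0916]
-1 jaw top y pct 127 [-0.0937 -0.0867 -0.078 ]
lid ((0.0, 0.0), (0.0, 0.0), 0.0) z nan
tab 8 [[0.1415, -0.0064, 0.0798], [0.1458, -0.004, 0.0831], [0.1492, 0.0005, 0.0852]]
55 [-0.0337 -0.0038  0.1103] phi 34.4 [78. 66. 63.]
15 [-0.0231 -0.0031  0.0522] phi 115.7 [62. 63. 64.]
48 [-0.0966 -0.0021  0.1001] phi -50.7 [163.  67.  67.]
bottle 2.6
timer 1.1
stopper 2.8
  return _methods._mean(a, axis=axis, dtype=dtype,
  ret = ret.dtype.type(ret / rcount)
```

The lid is on its stop, and the clamp and bystanders are unchanged.

```bash
python3 -c "
from bench import r
print(r.hand_in())"
```

```text
the job is handed in; nothing more can be done
None
```

The job is handed in: I measured both pads pressed in about 5 mm, the box held on its mat, the lid open on its stop, and the bottle, timer and stopper unmoved, at about 16 s on the robot's clock; the hand-in gave no verdict.

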